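# Mount a glass tube between the cones of a bench glass lathe

## Task

Lower the amber glass tube gently onto the lathe's two roller rests and let go of it. Then take the crank by its loose black sleeve and, holding the sleeve all the way round, wind the tail cone in clockwise until the tube is held firmly between both cones: stop as soon as the crank has gone clearly stiff, because forcing it cracks the glass. Let go of the crank with the tube left held, and disturb nothing else on the bench.

Things in the scene. Friction and masses are not known exactly. Their poses are not given: they have to be found in the camera images.
- amber_tube: clear amber glass tube, open at both ends: 30 mm outside, 22 mm bore, 160 mm long, about 0.12 kg. Origin at its middle on its axis; its y axis runs along the tube. It starts lying in one of the two grooves of a low wooden cradle, its axis 45 mm above the bench, the middle 80 mm of its length free for the fingers.
- green_tube: the same tube in green glass, in the cradle's other groove, 75 mm away; not to be used or moved.
- lathe: green bench glass lathe, fixed, 530 mm long. Origin on the bench under the bed. y runs along the bed from the headstock (-y end) to the tailstock (+y end), x away from its crank side, z up. The cones' common axis is x = 0, z = 125 mm in this frame. The crank's vertical spindle is at x = -140, y = 100 mm. Tops of headstock and tailstock are 170 mm above the bench.
- rest_mid (a point): where the tube's middle belongs when it is laid on the rests: midway between the two roller rests, which are 84 mm apart and 12 mm wide (72 mm free between them for the fingers, down to the guide rods 66 mm above the bench), on the axis (124 mm above the bench) of a tube that lies on the rollers. Laid here along the lathe's y, its ends clear both cones; the tail cone then pushes it up to 30 mm along the rollers before it meets the head cone.
- head: chuck of the headstock (dark steel disc, 72 mm across) with a brass cone in it that points to the lathe's +y. Origin at the centre of the chuck's face. The cone is locked, but sticks out from that face by anything from 17 to 26 mm to its tip, as the last user left it. Tip 10 mm across, widening to 32 mm over 22 mm: it enters the tube's bore and seats on the bore's edge, 12 mm behind its tip.
- tail: tailstock carriage with a brass cone that points to the lathe's -y, of the same shape as the head's. Origin at the cone's tip. It slides along the lathe's y on a rack driven by the crank: 7.5 mm per radian of crank (47 mm a turn) towards the headstock as the crank turns clockwise. Once the tube bears on both cones the force on the glass climbs steeply: by about 18 N for each millimetre of carriage travel. Below 10 N it is not held; above 50 N the glass cracks.
- crank (a joint): angle of the crank, rad, growing clockwise seen from above; at 0 the arm points from the spindle to the lathe's +x, at pi/2 to its -y. It starts between 1.6 and 5.2 and needs about 1.5 to 2.3 turns. A friction brake gives a steady drag of 0.42 N m (7.6 N at the sleeve) and holds the crank where it is left. Each 10 N between the cones adds 1.4 N at the sleeve.
- crank_axis (a point): point on the crank's vertical spindle axis, 175 mm above the bench, the height at which to hold the sleeve. The sleeve's axis circles it at a radius of 55 mm.
- sleeve: upright black plastic sleeve on the end of the crank arm, 25 mm in diameter and 70 mm tall, spinning freely on its pin, so the hand can keep its own direction while the crank goes round. Origin on its axis at its lower end, 129 mm above the bench; its top is at 199 mm. Nothing higher stands within 50 mm of its path.
- paddle: black graphite paddle with a wooden handle, lying; leave alone.
- frit_jar: green glass jar with a steel cap; leave alone.
- steel_cup: steel cup; leave alone.
- spare_cone: spare brass cone standing on its shank; leave alone.
- tube_brush: brush, lying; leave alone.
- chalk_box: small cardboard box; leave alone.

How it is judged (in metres and radians):
On the way, in this order (a step that is already met when the one before it is completed fails the run):
1. the amber tube lies on both roller rests along the lathe, let go, not yet clamped (x of amber_tube in the frame of lathe between -0.006 and 0.006 m and z of amber_tube in the frame of lathe between 0.117 and 0.132 m and angle between the y axis of amber_tube and the y axis of lathe, either way round below 0.05 rad and y of amber_tube in the frame of lathe between -0.07 and 0 m and contact force between the fingers and amber_tube below 0.05 N and linear speed of amber_tube below 0.02 m/s), for 0.1 s.
2. the tube is held between both cones with more than 10 N (x of amber_tube in the frame of lathe between -0.006 and 0.006 m and z of amber_tube in the frame of lathe between 0.117 and 0.132 m and angle between the y axis of amber_tube and the y axis of lathe, either way round below 0.05 rad and contact force between each of tail, head and amber_tube above 10 N), for 0.2 s.
At the end, for the whole second after the job is handed in: The amber tube lies in line with the lathe (within 3 degrees and 6 mm of the axis), held between head cone and tail cone with 10 to 50 N on each, at rest; the crank stands still and is let go (all of step 2 and contact force between each of tail, head and amber_tube below 50 N and linear speed of amber_tube below 0.02 m/s and velocity of joint crank between -0.05 and 0.05 rad/s); the robot touches nothing.
It fails at once if the glass is overloaded: more than 50 N between a cone and the tube (contact force between any of tail, head and amber_tube above 50 N).
It fails at once if the crank turns without the fingers on its sleeve ((velocity of joint crank above 0.5 rad/s or velocity of joint crank below -0.5 rad/s) and contact force between the fingers and sleeve below 0.1 N).
It fails at once if the amber tube is dropped (faster than 0.4 m/s while not in the fingers) (linear speed of amber_tube above 0.4 m/s and contact force between the fingers and amber_tube below 0.05 N).
It fails at once if another thing on the bench is moved by more than 30 mm (distance of any of green_tube, paddle, frit_jar, steel_cup, spare_cone, tube_brush, chalk_box from where it was at the start of the episode above 0.03 m).
It also fails if it takes over 72 s, if anything falls off the work surface, if the arm or the gripper's body presses on something with over 40 N, if the wrist force passes 120 N, or if a joint passes its speed limit or range.

## Robot

A 6-joint arm with a two-finger parallel gripper is mounted at the origin on the work surface. World frame = base frame: x ahead of the robot, y to its left, z up, the work surface at z = 0. Lengths are in m, angles in degrees, forces in N, time in s.
With the tool pointing down it reaches from about 0.4 to 0.825 m from the base axis. Payload 7 kg.
Tool frame: the origin (TCP) lies midway between the tips of the shut fingers; the grasp point (between the pads) lies r.hold_point_z behind it (r.hold_point_z is the distance from the TCP to the grasp point, in m); z points along the fingers, x is the direction in which the jaws open and shut, and the axes are right-handed (so a half turn about z gives the same grasp; the last joint's range is limited). The gripper opens to 88 mm and grips with 3 to 60 N. Pads are 19 mm wide; open, the fingers measure 130 mm over their backs; the gripper's body (78 mm by 193 mm) begins 47 mm behind the grasp point.
Start: joints at [-57.92, 20.546, 0.682, 0, -70.136, -16.507], TCP at [0.181, -0.65, 0.227] pointing down, gripper open.
Joint ranges: [-176.03, 176.03], [-82.01, 121.73], [-58.28, 71.71], [-173.87, 95.51], [-174.79, -0.11], [-173.66, 173.66]. Speed limits (degrees/s): [136.94, 136.94, 172.46, 180, 180, 180].

## Interface

Orientations are given as [roll, pitch, yaw] about the fixed x, y, z axes, in that order (R = Rz(yaw) Ry(pitch) Rx(roll)).
In Python, from plant import get_state, viewer, close_job, r gives the robot as it stands.
- The arm moves only by the tool apply_moves, never from a script. Its argument "plan" is a list of rows, each a list of 3 entries, a list of its own where there are three numbers: the closure in counts, from 0 (fully open) to 255 (shut), then the shift along the tool's x, y, z in units of 50 mm (1.0 is 50 mm), then the turn about the tool's z in units of 6 degrees (1.0 is 6 degrees). A call has 1 to 12 rows; each row shifts and turns the commanded pose from where the row before left it, along the tool's axes as they then stand; what a row does not reach is not made up. A row lasts 1/8 s, in which the tool goes at most 62.5 mm and 10.7 degrees, less where a joint would pass 70% of its speed; a pose out of reach is approached as far as the arm can. A call is refused whole if a number of a shift passes 1 or a number of a turn 1, either way. A call with a gripper value outside its range is refused whole. The fingers move at their own pace and stop on an object; "squeeze" is the grip in N (left out, the last holds). Time passes only in rows, so rows that do not move let the fingers close. It gives the time, the measured TCP pose, the force and the opening at its end, in the units of the state.
- get_state(): the state, without advancing time (a new reading comes with each control period).
- viewer.capture(name): name is "scene" or "top" or "wrist"; returns a dict with "frame" (400x640x3 uint8, blue, green, red), "K" (3x3 intrinsics, pixels), "R" (3x3) and "t" (3): a world point X has camera coordinates R X + t; the wrist camera has in their place "mount" (4x4, takes a point from camera to tool coordinates, whose origin is the TCP and whose axes are the tool frame's). Camera axes: x right, y down, z forward; pixel columns grow to the right and rows downward; lengths in m; the calibration is good to about 2 mm. A picture is of the moment at which its call begins: read the wrist's pose just before it. There is no depth.
- close_job(): hands the job in, once; it reports no verdict.
The state is a dict: "time_s": time; "joints": joint angles; "qd": joint speeds; "joint_torque": joint torques, N m; "tcp_pos": TCP position; "eef_rot": TCP orientation; "contact_force": force on the tool from outside, world axes, zero at the start; "moment": the same for the moment, N m; "gripper_width": finger opening in m.
Only numpy, scipy, OpenCV 4.12 (cv2) and the standard library are available. Lean on these libraries where they do the work, as an engineer would, in place of code of your own. Each camera call takes 0.05 s, during which the arm holds its last target.

## Working session

There is one attempt and no reset: what is moved stays moved. The work goes in short steps, Python scripts to look and compute and a tool call to move; the robot and the scene stay as the last step left them, time stands still between calls to the robot, and variables do not carry over. Pictures are saved under pics/ and viewed, and the job is handed in when it is done.

Besides the shell and the picture viewer there is one more tool, called after ">>>" in YAML: its name, and indented under it one key for each argument. apply_moves: Moves the arm, as the interface text tells. Its arguments: {"type":"object","properties":{"plan":{"type":"array","items":{"type":"array"}},"squeeze":{"type":"number"}},"required":["plan"]}

```bash
ls; mkdir -p pics; python3 - <<'E'
from plant import get_state, viewer, r
import cv2
s=get_state();print(s,r.hold_point_z)
for n in("scene","top","wrist"):
    c=viewer.capture(n);cv2.imwrite(f"pics/a_{n}.png",c["frame"]);print({k:v for k,v in c.items() if k!="frame"})
E
```

```text
pics
{'time_s': 0.0, 'joints': array([-5.79198368e+01,  2.05902745e+01,  6.34705652e-01, -2.04074415e-02,
       -7.01356658e+01, -1.65075633e+01]), 'qd': array([-0.0051934 ,  0.03375542,  0.0311585 , -0.06394788,  0.06628065,
        0.05391541]), 'joint_torque': array([-5.36384887e-04, -5.82721031e+01,  2.93068510e+01,  6.99753553e+00,
        6.93037538e-03, -1.14324419e-04]), 'tcp_pos': array([ 0.18106587, -0.64976107,  0.22564196]), 'eef_rot': array([-1.79992468e+02, -9.29256840e-02,  1.05565644e+02]), 'contact_force': array([-0.00600052,  0.65298945, -0.78151767]), 'moment': array([0.02533652, 0.01743662, 0.03937693]), 'gripper_width': 0.0878000547872025} 0.0188
{'K': array([[363.31376694,   0.        , 326.68263457],
       [  0.        , 363.31376694, 200.42463191],
       [  0.        ,   0.        ,   1.        ]]), 'R': array([[ 0.84669474,  0.5320721 , -0.00270113],
       [ 0.34524569, -0.55324356, -0.7581075 ],
       [-0.40486224,  0.64095308, -0.65212401]]), 't': array([-0.46881798, -0.09550571,  1.43772418])}
{'K': array([[427.31143258,   0.        , 317.7141873 ],
       [  0.        , 427.31143258, 198.69736734],
       [  0.        ,   0.        ,   1.        ]]), 'R': array([[-0.02869502, -0.99953621, -0.01019624],
       [-0.99262225,  0.02969571, -0.11755527],
       [ 0.11780353,  0.00674776, -0.993014  ]]), 't': array([0.01029191, 0.59296406, 1.57810126])}
{'K': array([[348.402925  ,   0.        , 323.84551891],
       [  0.        , 348.402925  , 201.92399914],
       [  0.        ,   0.        ,   1.        ]]), 'mount': array([[ 9.99999731e-01, -1.60830337e-04,  7.15117691e-04,
        -4.09966215e-04],
       [-6.15502152e-05,  9.53759436e-01,  3.00571015e-01,
        -8.15533407e-02],
       [-7.30391183e-04, -3.00570978e-01,  9.53759170e-01,
        -1.56858746e-01],
       [ 0.00000000e+00,  0.00000000e+00,  0.00000000e+00,
         1.00000000e+00]])}
```

View pics/a_scene.png

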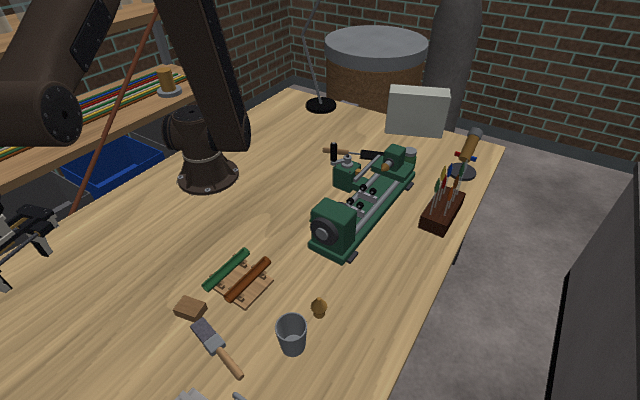

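View pics/a_top.png

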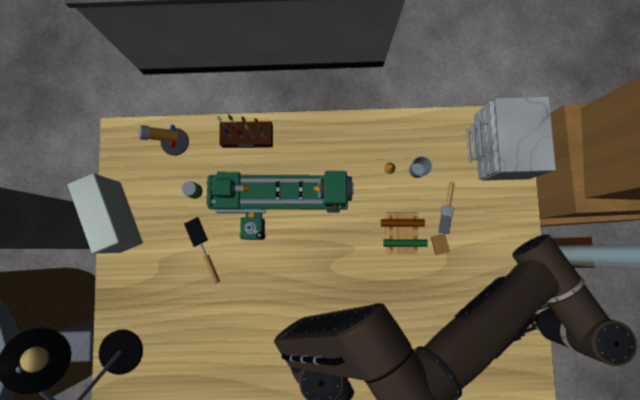

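View pics/a_wrist.png

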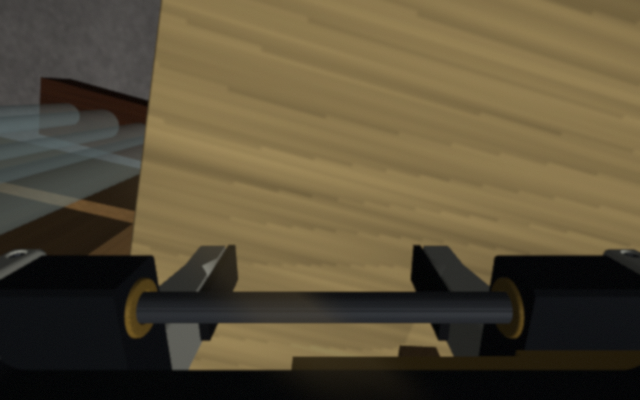

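Top view: the lathe is at (280,191) with headstock at the right (340,188). The crank box is at (252,228), the amber tube at (403,223) and the green tube at (405,243). I'll enlarge crops next.

```bash
cat > h.py <<'E'
import numpy as np, cv2
from scipy.spatial.transform import Rotation as Ro
from plant import get_state, viewer, r
def wcam():
    s=get_state(); c=viewer.capture("wrist")
    T=np.eye(4);T[:3,:3]=Ro.from_euler('xyz',s['eef_rot'],degrees=True).as_matrix();T[:3,3]=s['tcp_pos']
    M=np.linalg.inv(T@c['mount']); c['R']=M[:3,:3];c['t']=M[:3,3]; return c
def save(c,f):
    cv2.imwrite(f'pics/{f}.png',c['frame']); np.savez(f'pics/{f}.npz',K=c['K'],R=c['R'],t=c['t'])
def load(f):
    return dict(np.load(f'pics/{f}.npz'))
def ray(c,uv):
    d=c['R'].T@np.linalg.inv(c['K'])@np.array([uv[0],uv[1],1.]); o=-c['R'].T@c['t']; return o,d/np.linalg.norm(d)
def onz(c,uv,z):
    o,d=ray(c,uv); return o+d*(z-o[2])/d[2]
def tri(obs):
    A=np.zeros((3,3));b=np.zeros(3);L=[ray(c,uv) for c,uv in obs]
    for o,d in L:
        P=np.eye(3)-np.outer(d,d);A+=P;b+=P@o
    X=np.linalg.solve(A,b); return X,[np.linalg.norm((np.eye(3)-np.outer(d,d))@(X-o))*1000 for o,d in L]
def proj(c,X):
    p=c['K']@(c['R']@np.asarray(X)+c['t']); return p[:2]/p[2]
def crop(f,x0,y0,x1,y1,k,out):
    im=cv2.imread(f'pics/{f}.png')[y0:y1,x0:x1]; im=cv2.resize(im,None,fx=k,fy=k,interpolation=cv2.INTER_CUBIC)
    for i in range(0,x1-x0,10): cv2.putText(im,str(x0+i),(i*k,8),0,.3,(255,255,255),1); cv2.line(im,(i*k,10),(i*k,14),(255,255,255),1)
    for i in range(0,y1-y0,10): cv2.putText(im,str(y0+i),(0,i*k+4),0,.3,(255,255,255),1)
    cv2.imwrite(f'pics/{out}.png',im)
E
python3 - <<'E'
from h import *
for n in("scene","top"): save(viewer.capture(n),n)
crop("top",200,160,360,250,5,"c1"); crop("top",370,200,470,270,7,"c2")
crop("scene",290,130,430,270,4,"c3"); crop("scene",190,240,290,315,7,"c4")
E
```

```text
(no output)
```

View pics/c1.png

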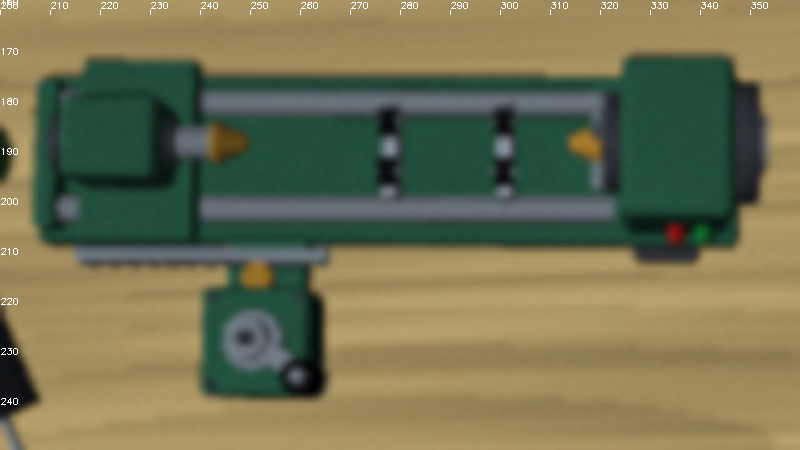

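View pics/c2.png

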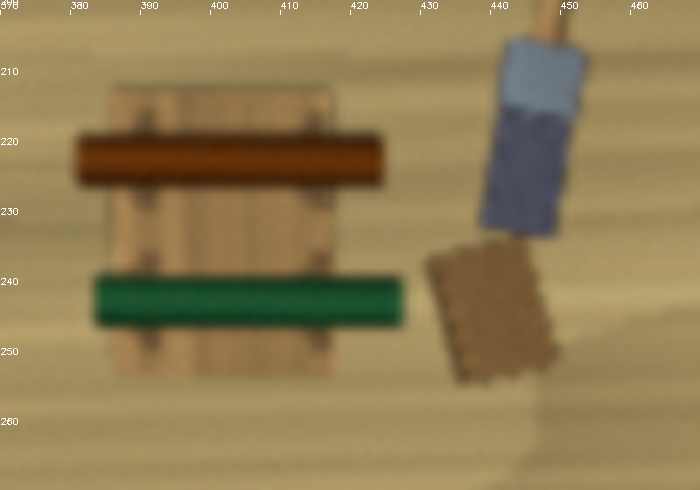

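View pics/c3.png

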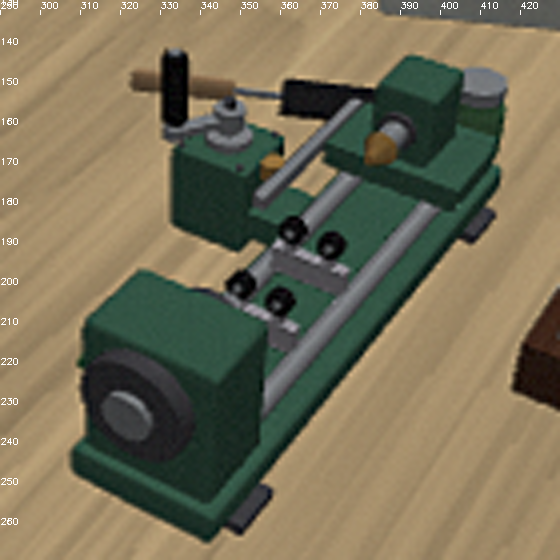

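View pics/c4.png

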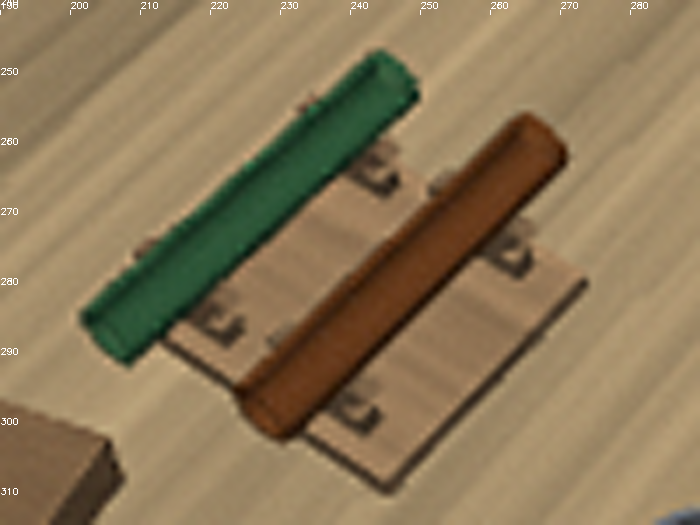

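```bash
python3 - <<'E'
from h import *
np.set_printoptions(precision=4,suppress=True)
t=load("top");s=load("scene")
print("tube far",tri([(t,(380.7,222.4)),(s,(267.6,258.9))]),onz(t,(380.7,222.4),.045))
print("tube near",tri([(t,(424.3,222.4)),(s,(227.,298.9))]),onz(t,(424.3,222.4),.045))
print("tailtip",tri([(t,(249.4,188.)),(s,(381-.5+1,168))]),onz(t,(249.4,188.),.125))
print("headtip",onz(t,(313.3,188.),.125))
print("rests",onz(t,(277.4,189.5),.11),onz(t,(300.2,189.5),.11))
print("spindle",onz(t,(249.8,227),.16), "sleevetop",onz(t,(259.5,234.8),.199))
# lathe foot corners in top: bed ends
print("headstock top corners",onz(t,(324.5,171),.17),onz(t,(323.5,203),.17),onz(t,(346.5,171),.17),onz(t,(346,203),.17))
print("bedends",onz(t,(207.5,190),.05),onz(t,(347.5,190),.05))
E
```

```text
tube far (array([ 0.4975, -0.2366,  0.0495]), [np.float64(2.4302464907174257), np.float64(2.4302464907174866)]) [ 0.496  -0.2389  0.045 ]
tube near (array([ 0.4927, -0.3981,  0.0482]), [np.float64(2.406874289590303), np.float64(2.4068742895903115)]) [ 0.4913 -0.4007  0.045 ]
tailtip (array([0.6276, 0.2345, 0.1352]), [np.float64(1.026107951696921), np.float64(1.026107951696825)]) [0.6282 0.2356 0.125 ]
headtip [0.6213 0.007  0.125 ]
rests [0.6219 0.137  0.11  ] [0.6194 0.0546 0.11  ]
spindle [0.4867 0.2297 0.16  ] sleevetop [0.4573 0.1908 0.199 ]
headstock top corners [ 0.6734 -0.0344  0.17  ] [ 0.5614 -0.0275  0.17  ] [ 0.6711 -0.111   0.17  ] [ 0.5591 -0.1051  0.17  ]
bedends [0.6365 0.406  0.05  ] [ 0.6207 -0.1197  0.05  ]
```

>>> apply_moves:
  plan:
    - [0,[0,0,0],-1]
    - [0,[0,0,0],-1]
    - [0,[0,0,0],-1]
    - [0,[0,0,0],-1]
    - [0,[0,0,0],-1]
    - [0,[0,0,0],-1]
    - [0,[0,0,0],-1]
    - [0,[0,0,0],-1]
    - [0,[0,0,0],-1]
    - [0,[0,0,0],-1]
    - [0,[0,0,0],-1]
    - [0,[0,0,0],-1]

```text
time_s: 1.75
tcp_pos: [0.1812, -0.6501, 0.2264]
eef_rot: [180.0, -0.0, 177.8]
contact_force: [0.0, 0.6, 0.1]
gripper_width: 0.0877
```

>>> apply_moves:
  plan:
    - [0,[-0.6,0.64,0],0]
    - [0,[-0.6,0.64,0],0]
    - [0,[-0.6,0.64,0],0]
    - [0,[-0.6,0.64,0],0]
    - [0,[-0.6,0.64,0],0]
    - [0,[-0.6,0.64,0],0]
    - [0,[-0.6,0.64,0],0]
    - [0,[-0.6,0.64,0],0]
    - [0,[-0.6,0.64,0],0]
    - [0,[-0.6,0.64,0],0]
    - [0,[0,0,0],0]
    - [0,[0,0,0],0]

```text
time_s: 3.25
tcp_pos: [0.4943, -0.3431, 0.2264]
eef_rot: [180.0, -0.0, 177.6]
contact_force: [-0.6, 0.2, -0.1]
gripper_width: 0.0874
```

```bash
python3 - <<'E'
from h import *
c=wcam(); save(c,"w1"); s=get_state(); print(s['tcp_pos'],s['eef_rot'],s['contact_force'])
E
```

```text
[ 0.49401443 -0.34343935  0.22647375] [ 1.79996370e+02 -2.20755659e-02  1.77561018e+02] [-0.39066243 -0.59429847 -0.01449795]
```

View pics/w1.png

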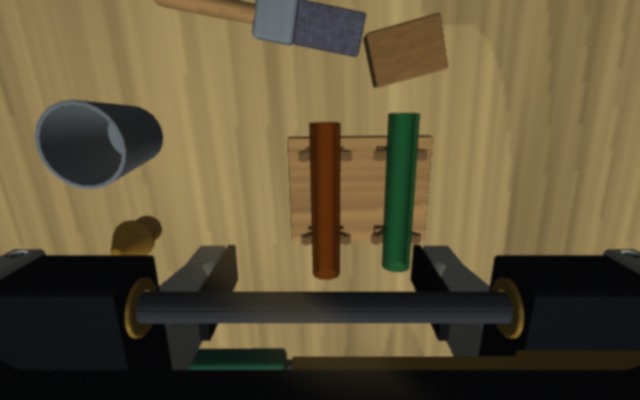

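Wrist view: the amber tube runs from (325,123) to (326,278), the green one is to its right, and the cup is at the left (100,140).

>>> apply_moves:
  plan:
    - [0,[0.4,0.3,-0.6],0]
    - [0,[0.4,0.3,-0.6],0]
    - [0,[0,0,0],0]
    - [0,[0,0,0],0]

```text
time_s: 3.8
tcp_pos: [0.4552, -0.312, 0.2864]
eef_rot: [180.0, 0.0, 177.5]
contact_force: [-1.1, -0.1, -0.3]
gripper_width: 0.0874
```

```bash
python3 - <<'E'
from h import *
c=wcam(); save(c,"w2"); s=get_state(); print(s['tcp_pos'],s['eef_rot'],s['contact_force'])
crop("w1",280,105,440,285,4,"c5")
E
```

```text
[ 0.45524947 -0.31194987  0.28584417] [ 1.79972504e+02 -4.53256630e-02  1.77510064e+02] [ 0.35082122  0.23919818 -0.26297015]
```

View pics/w2.png

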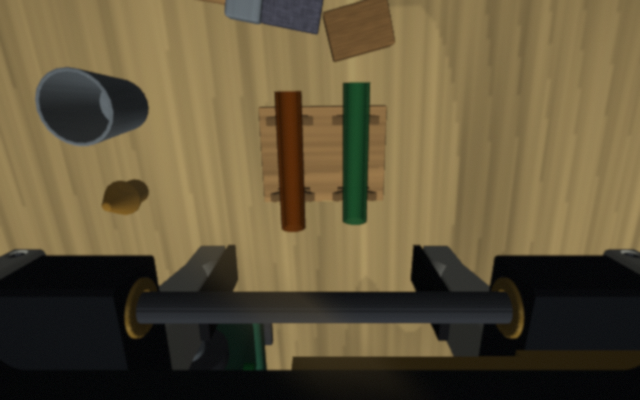

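View pics/c5.png

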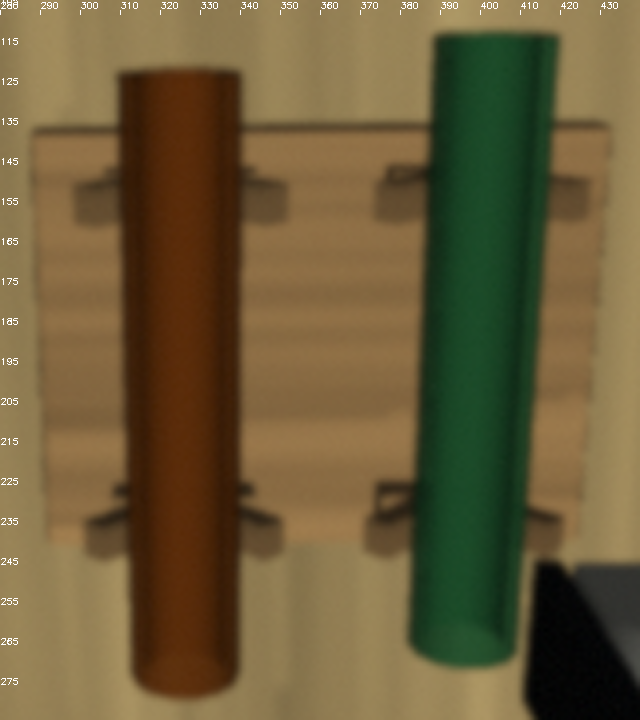

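```bash
python3 - <<'E'
from h import *
crop("w2",250,75,390,240,4,"c6")
E
```

```text
(no output)
```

View pics/c6.png

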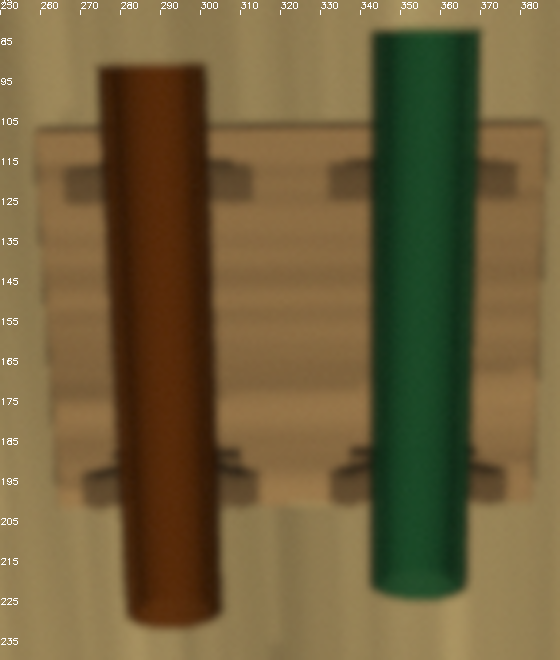

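```bash
python3 - <<'E'
from h import *
np.set_printoptions(precision=4,suppress=True)
a=load("w1");b=load("w2");t=load("top")
n=tri([(a,(326,273.3)),(b,(293.1,227.6))]);f=tri([(a,(324.6,122.6)),(b,(287.9,91.1))])
print(n,f)
# end +y = far from earlier; single-view at z .045, and top 3-view
for c,p,q in((a,(326,273.3),(324.6,122.6)),(b,(293.1,227.6),(287.9,91.1))):
    P=onz(c,p,.045);Q=onz(c,q,.045+.007);print(P,Q,(P+Q)/2,np.degrees(np.arctan2((P-Q)[0],(P-Q)[1])),np.linalg.norm(P-Q))
print(tri([(a,(326,273.3)),(b,(293.1,227.6)),(t,(380.7,222.4))]))
E
```

```text
(array([ 0.4966, -0.2373,  0.0457]), [np.float64(0.013953176658156506), np.float64(0.013953176658165974)]) (array([ 0.4917, -0.3967,  0.0396]), [np.float64(0.13343469090887877), np.float64(0.13343469090882096)])
[ 0.4966 -0.237   0.045 ] [ 0.4916 -0.3978  0.052 ] [ 0.4941 -0.3174  0.0485] 1.8043473462382047 0.16110704421685365
[ 0.4967 -0.2371  0.045 ] [ 0.4905 -0.3965  0.052 ] [ 0.4936 -0.3168  0.0485] 2.2233460912412286 0.15975761661240437
(array([ 0.4963, -0.2384,  0.048 ]), [np.float64(0.3472982440868725), np.float64(0.229627291166858), np.float64(0.42220449347508804)])
```

>>> apply_moves:
  plan:
    - [0,[-0.19,0.93,-0.15],0]
    - [0,[-0.19,0.93,-0.15],0]
    - [0,[-0.19,0.93,-0.15],0]
    - [0,[-0.19,0.93,-0.15],0]
    - [0,[-0.19,0.93,-0.15],0]
    - [0,[-0.19,0.93,-0.15],0]
    - [0,[-0.19,0.93,-0.15],0]
    - [0,[-0.19,0.93,-0.15],0]
    - [0,[-0.19,0.93,-0.15],0]
    - [0,[-0.19,0.93,-0.15],0]
    - [0,[0,0,0],0]
    - [0,[0,0,0],0]

```text
time_s: 5.35
tcp_pos: [0.5704, 0.1489, 0.3601]
eef_rot: [-179.9, -0.1, 177.6]
contact_force: [-0.1, -0.2, -1.0]
gripper_width: 0.0878
```

```bash
python3 - <<'E'
from h import *
c=wcam(); save(c,"w3"); s=get_state(); print(s['tcp_pos'],s['eef_rot'],s['contact_force'],s['joints'])
E
```

```text
[0.57035226 0.14840002 0.36046237] [-1.79936883e+02 -9.29903766e-02  1.77541093e+02] [ 0.02269471  0.09480832 -0.65467181] [ 3.35746284e+01  9.33234534e+00  2.65300513e+00 -3.68561917e-03
 -8.34329876e+01 -3.60330588e+01]
```

View pics/w3.png

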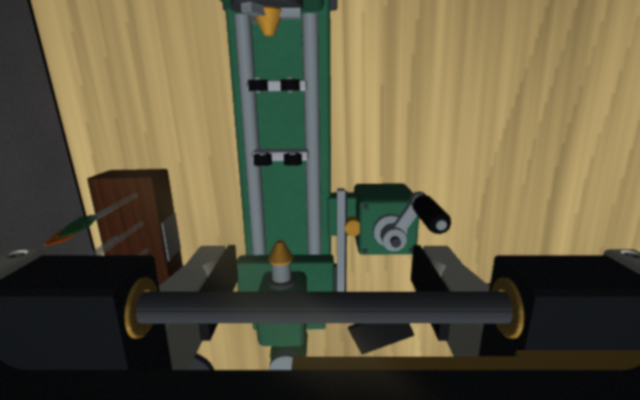

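>>> apply_moves:
  plan:
    - [0,[0.5,0.65,0.3],0]
    - [0,[0.5,0.65,0.3],0]
    - [0,[0.5,0.65,0.3],0]
    - [0,[0,0,0],0]
    - [0,[0,0,0],0]

```text
time_s: 6.02
tcp_pos: [0.4998, 0.2488, 0.3169]
eef_rot: [180.0, 0.0, 177.6]
contact_force: [-0.7, 0.7, 0.3]
gripper_width: 0.0876
```

```bash
python3 - <<'E'
from h import *
c=wcam(); save(c,"w4"); s=get_state(); print(s['tcp_pos'],s['eef_rot'],s['contact_force'],s['joints'])
crop("w3",220,0,360,100,5,"c7");crop("w3",240,90,460,290,3,"c8")
E
```

```text
[0.50011506 0.24870895 0.31703487] [1.79986175e+02 3.85594274e-02 1.77515087e+02] [ 0.36025395  0.18903085 -0.32201682] [ 4.65394878e+01  6.85793875e+00 -5.73647038e+00  2.05432151e-02
 -7.73698688e+01 -4.90288823e+01]
```

View pics/w4.png

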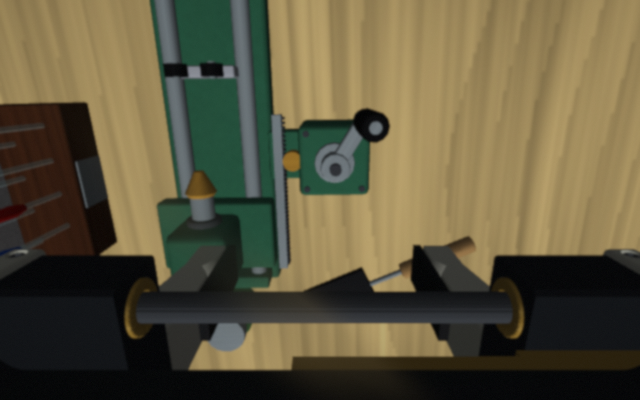

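View pics/c7.png

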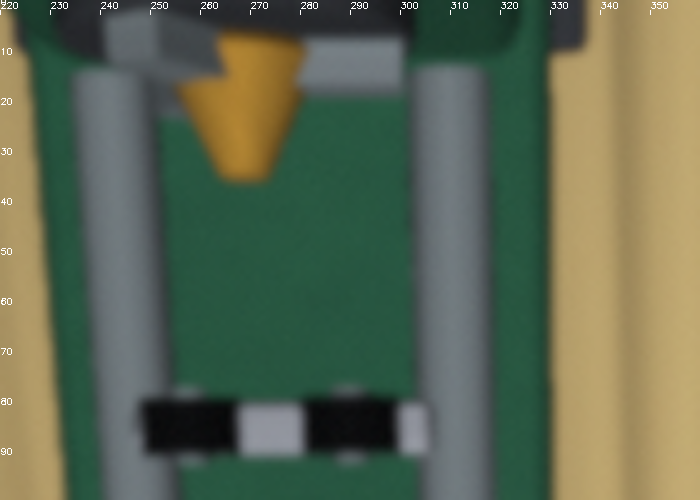

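View pics/c8.png

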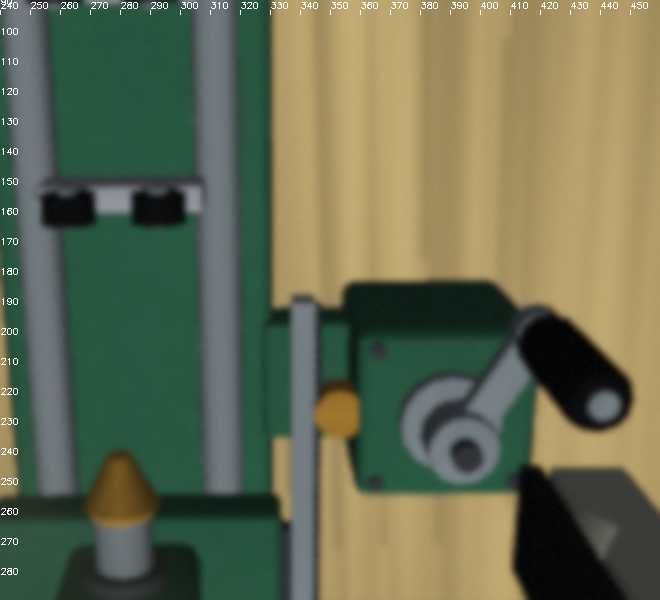

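```bash
python3 - <<'E'
from h import *
crop("w4",150,50,290,210,4,"c9");crop("w4",270,95,400,205,6,"c10")
E
```

```text
(no output)
```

View pics/c9.png

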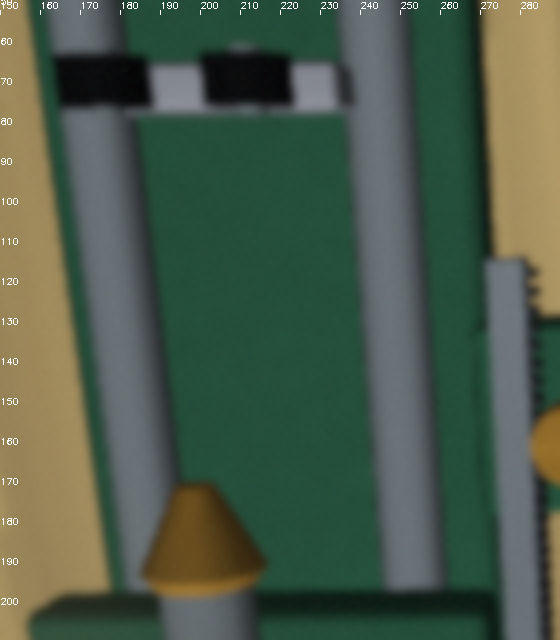

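View pics/c10.png

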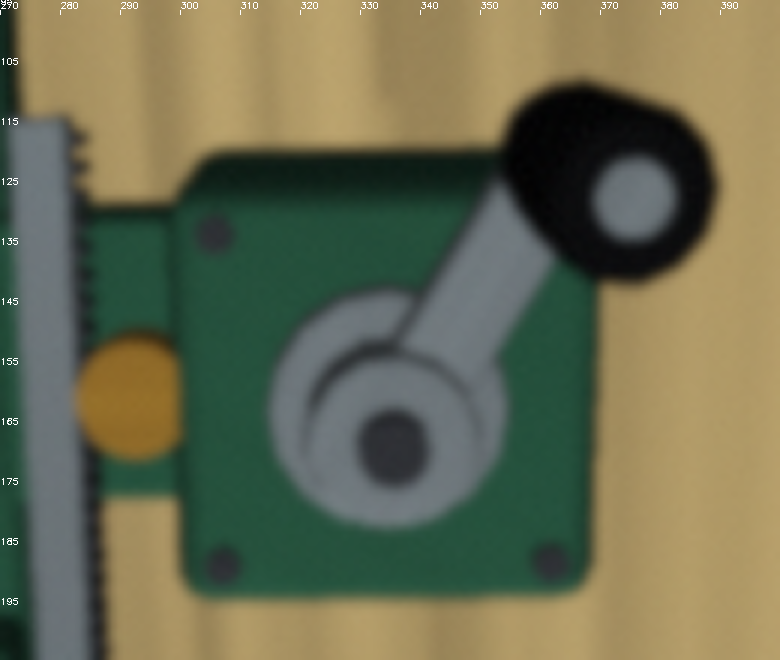

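```bash
python3 - <<'E'
from h import *
np.set_printoptions(precision=4,suppress=True)
a=load("w3");b=load("w4");t=load("top")
P={}
for n,p,q in(("sleeve",(440.7,225.3),(375.4,127.4)),("spindle",(395.3,241.7),(335.2,169.2)),("tail",(279.6,240.4),(199.4,170.6)),("rest2",(277.3,158.7),(193.0,69.4))):
    X,e=tri([(a,p),(b,q)]);P[n]=X;print(n,X,e)
h=onz(a,(268.2,35.),.125);print("head",h, "rest1",onz(a,(273.7,84.9),P['rest2'][2]))
tt=onz(b,(199.4,170.6),.125);print("tail@.125",tt, onz(a,(279.6,240.4),.125),"yawdir",np.degrees(np.arctan2(tt[0]-h[0],tt[1]-h[1])))
print("sleeve@.199",onz(a,(440.7,225.3),.199),onz(b,(375.4,127.4),.199))
z=P['spindle'][2];d=P['sleeve']-P['spindle'];print("ang",np.arctan2(-d[1],d[0]),np.hypot(d[0],d[1]))
# rods edges: rod lines centre w3 at rows
for z in(.078,):
  for c,L in((a,[((244,60/5+0),(253,95)),]),):pass
E
```

```text
sleeve [0.4584 0.1948 0.2008] [np.float64(0.346224644838361), np.float64(0.34622464483841586)]
spindle [0.4887 0.2404 0.1342] [np.float64(0.13683349373839834), np.float64(0.13683349373838535)]
tail [0.6288 0.2389 0.1203] [np.float64(0.07455847753293016), np.float64(0.07455847753294925)]
rest2 [0.6255 0.14   0.1051] [np.float64(0.010409921216085218), np.float64(0.010409921216203178)]
head [0.6215 0.0085 0.125 ] rest1 [0.6227 0.0566 0.1051]
tail@.125 [0.627  0.2379 0.125 ] [0.6281 0.237  0.125 ] yawdir 1.3682176842806302
sleeve@.199 [0.4581 0.1957 0.199 ] [0.4578 0.1948 0.199 ]
ang 2.1573094684085374 0.0548046000338584
```

>>> apply_moves:
  plan:
    - [0,[0,0,0],-0.1]
    - [40,[-0.02,-0.95,0],0]
    - [90,[-0.02,-0.95,0],0]
    - [90,[-0.02,-0.95,0],0]
    - [90,[-0.02,-0.95,0],0]
    - [90,[-0.02,-0.95,0],0]
    - [90,[-0.02,-0.95,0],0]
    - [90,[-0.02,-0.95,0],0]
    - [90,[-0.02,-0.95,0.5],0]
    - [90,[-0.02,-0.95,0.5],0]
    - [90,[-0.02,-0.95,0.5],0]
    - [90,[-0.02,-0.95,0.5],0]

```text
time_s: 7.58
tcp_pos: [0.4936, -0.2754, 0.2162]
eef_rot: [-180.0, 0.1, 178.1]
contact_force: [1.1, 0.9, 0.3]
gripper_width: 0.0564
```

>>> apply_moves:
  plan:
    - [90,[-0.02,-0.85,0.6],0]
    - [90,[0,0,0.7],0]
    - [90,[0,0,0],0]
    - [90,[0,0,0],0]

```text
time_s: 8.07
tcp_pos: [0.4942, -0.316, 0.153]
eef_rot: [-179.9, 0.1, 178.2]
contact_force: [0.0, 0.3, -0.3]
gripper_width: 0.0564
```

```bash
python3 - <<'E'
from h import *
c=wcam(); save(c,"w5"); s=get_state(); print(s['tcp_pos'],s['eef_rot'],s['contact_force'],s['gripper_width'])
E
```

```text
[ 0.49460859 -0.31579986  0.15349565] [-1.79939063e+02  1.42263495e-01  1.78215433e+02] [0.54257554 0.89880256 1.19586818] 0.056752835282880644
```

View pics/w5.png

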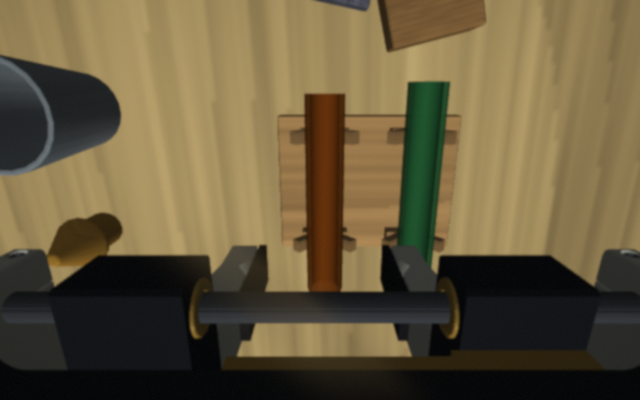

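>>> apply_moves:
  plan:
    - [90,[0,0,0.6],0]
    - [90,[0,0,0.6],0]
    - [90,[0,0,0.6],0]
    - [90,[0,0,0.4],0]
    - [90,[0,0,0.28],0]
    - [90,[0,0,0],0]
    - [90,[0,0,0],0]
  squeeze: 12

```text
time_s: 9.0
tcp_pos: [0.4945, -0.3156, 0.0288]
eef_rot: [-180.0, 0.1, 178.2]
contact_force: [-0.5, 0.1, -0.2]
gripper_width: 0.0567
```

>>> apply_moves:
  plan:
    - [160,[0,0,0],0]
    - [200,[0,0,0],0]
    - [200,[0,0,0],0]
    - [200,[0,0,0],0]
    - [200,[0,0,0],0]

```text
time_s: 9.62
tcp_pos: [0.494, -0.3156, 0.0278]
eef_rot: [-180.0, 0.0, 178.2]
contact_force: [1.8, -0.0, 0.5]
gripper_width: 0.0294
```

>>> apply_moves:
  plan:
    - [220,[0,0,-0.2],0]
    - [220,[0,0,-0.5],0]
    - [220,[0,0,-0.7],0]
    - [220,[0,0,-0.8],0]
    - [220,[0,0,-0.8],0]
    - [220,[0,0,-0.8],0]
    - [220,[0,0,-0.6],0]
    - [220,[0,0,-0.2],0]
    - [220,[0,0,0],0]
    - [220,[0,0,0],0]

```text
time_s: 10.88
tcp_pos: [0.4928, -0.3151, 0.2559]
eef_rot: [179.9, -0.1, 178.2]
contact_force: [-0.2, -0.3, -1.9]
gripper_width: 0.0297
```

```bash
python3 - <<'E'
from h import *
c=wcam(); save(c,"w6"); s=get_state(); print(s['tcp_pos'],s['eef_rot'],s['contact_force'],s['gripper_width'])
E
```

```text
[ 0.49284142 -0.31512076  0.2558567 ] [ 1.79944636e+02 -1.54490643e-01  1.78164856e+02] [ 0.18476295 -0.66938736 -1.82166071] 0.029569556904919237
```

View pics/w6.png

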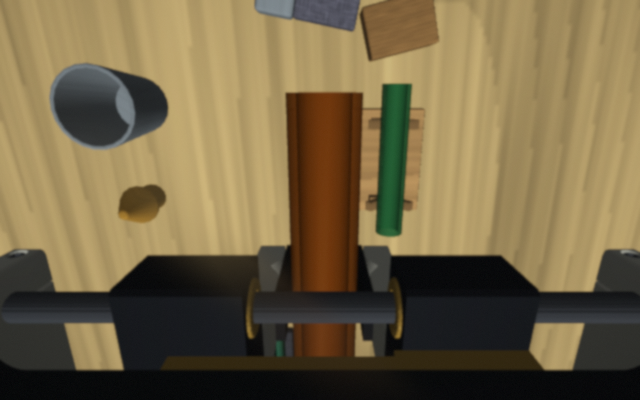

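>>> apply_moves:
  plan:
    - [220,[-0.16,0.56,0],0]
    - [220,[-0.2,0.71,0],0]
    - [220,[-0.2,0.71,0],0]
    - [220,[-0.2,0.71,0],0]
    - [220,[-0.2,0.71,0],0]
    - [220,[-0.2,0.71,0],0]
    - [220,[-0.2,0.71,0],0]
    - [220,[-0.2,0.71,0],0]
    - [220,[-0.2,0.71,0],0]
    - [220,[-0.2,0.71,0],0]
    - [220,[-0.2,0.71,0],0]
    - [220,[-0.2,0.71,0],0]

```text
time_s: 12.42
tcp_pos: [0.6247, 0.1001, 0.2561]
eef_rot: [-179.9, -0.1, 178.2]
contact_force: [0.0, -0.3, -1.7]
gripper_width: 0.0295
```

>>> apply_moves:
  plan:
    - [220,[0,0,0.6],0]
    - [220,[0,0,0.6],0]
    - [220,[0,0,0.4],0]
    - [220,[0,0,0],0]
    - [220,[0,0,0],0]

```text
time_s: 13.05
tcp_pos: [0.6252, 0.099, 0.1779]
eef_rot: [-180.0, 0.0, 178.2]
contact_force: [-0.1, 0.3, -2.1]
gripper_width: 0.0298
```

```bash
python3 - <<'E'
from h import *
save(viewer.capture("top"),"top2");save(viewer.capture("scene"),"scene2");c=wcam(); save(c,"w7"); s=get_state(); print(s['tcp_pos'],s['eef_rot'],s['contact_force'],s['gripper_width'])
crop("scene2",290,130,430,270,4,"d1")
E
```

```text
[0.62536838 0.09917461 0.1785947 ] [1.79965448e+02 8.51194199e-02 1.78172756e+02] [ 0.2492375  -0.02528019 -0.78511149] 0.02950324836009787
```

View pics/w7.png

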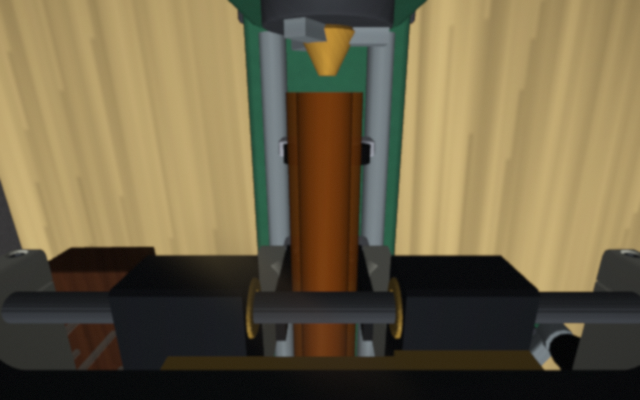

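View pics/d1.png

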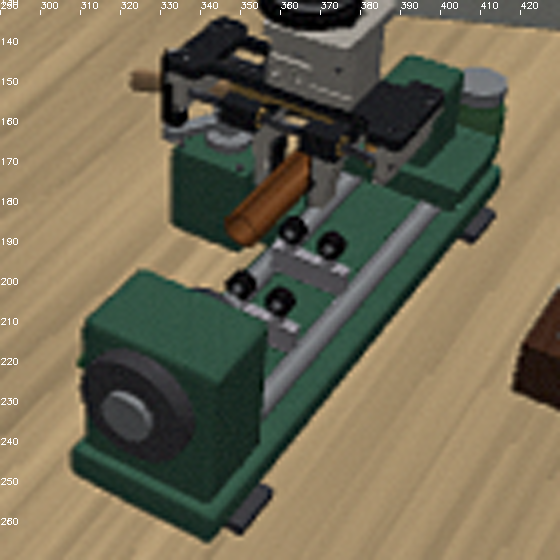

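```bash
python3 - <<'E'
from h import *
crop("w7",250,10,400,170,5,"d2")
E
```

View pics/d2.png

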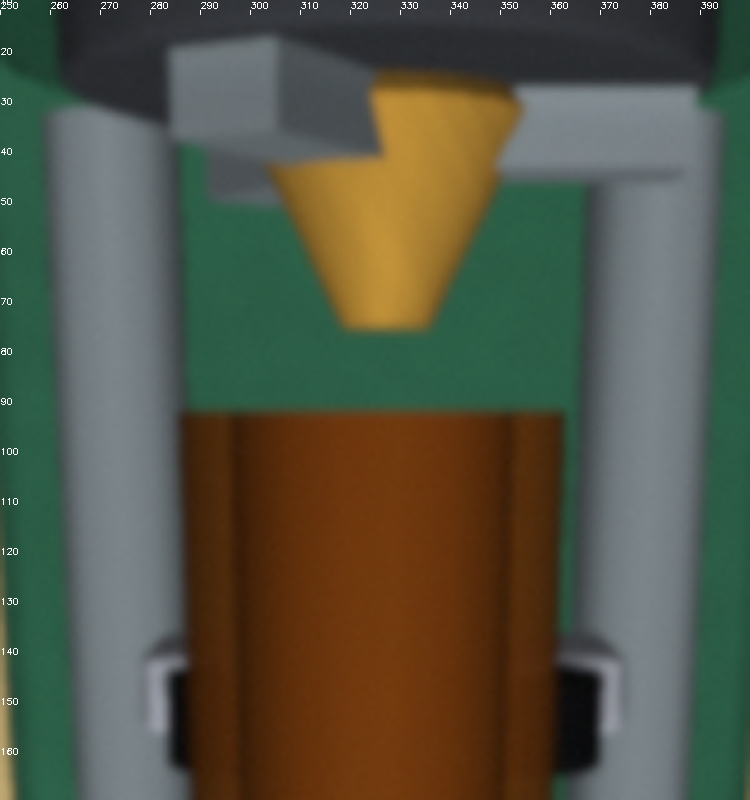

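```bash
python3 - <<'E'
from h import *
np.set_printoptions(precision=4,suppress=True)
a=load("w7")
print("head",onz(a,(327.,75),.125),"rest1",onz(a,(326.5,153),.106),"tube end",onz(a,(324.1,92.),.1786+.0172+.015),"tube@245",onz(a,(324.3,245),.211))
E
```

```text
head [0.6209 0.0082 0.125 ] rest1 [0.6225 0.0558 0.106 ] tube end [0.6226 0.0174 0.2108] tube@245 [0.6244 0.0742 0.211 ]
```

>>> apply_moves:
  plan:
    - [220,[0.03,0,0.3],0]
    - [220,[0,0,0.4],0]
    - [220,[0,0,0.3],0]
    - [220,[0,0,0.2],0]
    - [220,[0,0,0.1],0]
    - [220,[0,0,0],0]
    - [220,[0,0,0],0]

```text
time_s: 14.08
tcp_pos: [0.6238, 0.0992, 0.1132]
eef_rot: [180.0, 0.1, 178.2]
contact_force: [-0.3, -0.4, -1.2]
gripper_width: 0.0298
```

>>> apply_moves:
  plan:
    - [220,[0,0,0.03],0]
    - [220,[0,0,0.03],0]
    - [220,[0,0,0],0]
    - [220,[0,0,0],0]

```text
time_s: 14.58
tcp_pos: [0.6234, 0.0991, 0.1096]
eef_rot: [-180.0, 0.0, 178.2]
contact_force: [-0.1, 0.4, -2.2]
gripper_width: 0.0294
```

>>> apply_moves:
  plan:
    - [220,[0,0,0.03],0]
    - [220,[0,0,0],0]
    - [220,[0,0,0],0]

```text
time_s: 14.95
tcp_pos: [0.6233, 0.0991, 0.108]
eef_rot: [-180.0, -0.0, 178.2]
contact_force: [-0.0, 0.6, -0.6]
gripper_width: 0.0301
```

>>> apply_moves:
  plan:
    - [220,[0,0,0.03],0]
    - [220,[0,0,0],0]
    - [220,[0,0,0],0]

```text
time_s: 15.32
tcp_pos: [0.6239, 0.0992, 0.1069]
eef_rot: [180.0, 0.1, 178.2]
contact_force: [2.8, -0.3, 0.3]
gripper_width: 0.0296
```

>>> apply_moves:
  plan:
    - [120,[0,0,0],0]
    - [90,[0,0,0],0]
    - [90,[0,0,0],0]
    - [90,[0,0,0],0]
    - [90,[0,0,0],0]

```text
time_s: 15.95
tcp_pos: [0.6233, 0.0991, 0.1065]
eef_rot: [-180.0, -0.0, 178.2]
contact_force: [0.2, -0.7, -0.5]
gripper_width: 0.0567
```

```bash
python3 - <<'E'
from h import *
c=wcam(); save(c,"w8"); s=get_state(); print(s['tcp_pos'],s['eef_rot'],s['contact_force'],s['gripper_width'])
save(viewer.capture("scene"),"scene3");crop("scene3",290,130,430,270,4,"d3")
E
```

```text
[0.62331983 0.09909064 0.10656757] [ 1.79999277e+02 -1.33498154e-03  1.78172378e+02] [-0.11821398  0.2549505  -0.3918531 ] 0.056556498488991455
```

View pics/w8.png

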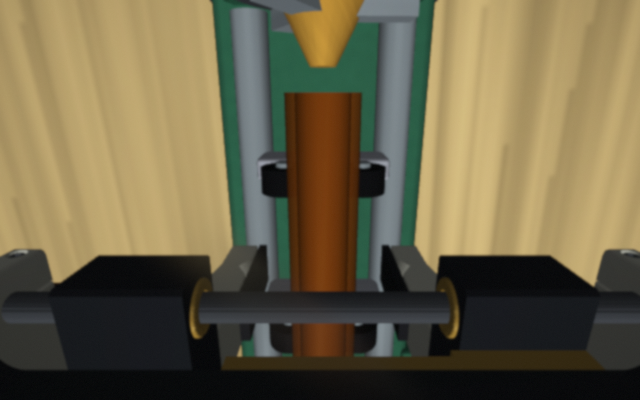

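View pics/d3.png

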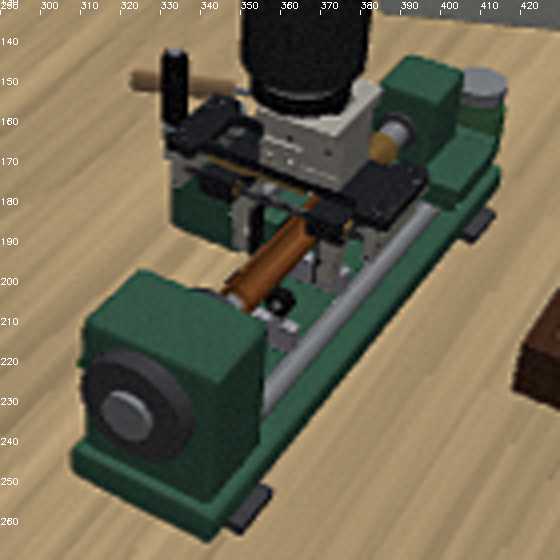

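>>> apply_moves:
  plan:
    - [90,[0,0,-0.2],0]
    - [90,[0,0,-0.5],0]
    - [90,[0,0,-0.8],0]
    - [90,[0,0,-0.8],0]
    - [90,[0,0,-0.8],0]
    - [90,[0,0,-0.2],0]
    - [90,[0.56,0.3,0],0]
    - [90,[0.56,0.3,0],0]
    - [90,[0.56,0.3,0],0]
    - [90,[0.56,0.3,0],0]
    - [90,[0.56,0.3,0],0]
    - [90,[0.56,0.3,0],0]

```text
time_s: 17.55
tcp_pos: [0.4571, 0.1946, 0.2714]
eef_rot: [-180.0, -0.0, 178.2]
contact_force: [-0.5, 0.8, -0.6]
gripper_width: 0.0565
```

>>> apply_moves:
  plan:
    - [90,[0,0,0],0]
    - [90,[0,0,0],0]

```text
time_s: 17.8
tcp_pos: [0.4584, 0.1944, 0.2717]
eef_rot: [180.0, 0.0, 178.2]
contact_force: [-0.0, 0.7, -0.5]
gripper_width: 0.0566
```

```bash
python3 - <<'E'
from h import *
c=wcam(); save(c,"w9"); s=get_state(); print(s['tcp_pos'],s['eef_rot'],s['contact_force'],s['gripper_width'],s['joints'])
save(viewer.capture("top"),"top3");crop("top3",200,160,360,250,5,"d4")
E
```

```text
[0.45861131 0.19421457 0.27154981] [-1.79991864e+02 -1.29553781e-03  1.78165605e+02] [-0.12461976 -0.66858232  0.6787464 ] 0.05701723740126526 [ 4.56061796e+01  2.01436558e+00 -1.69228086e+01  4.80829173e-03
 -7.10696946e+01 -4.74421352e+01]
```

View pics/w9.png

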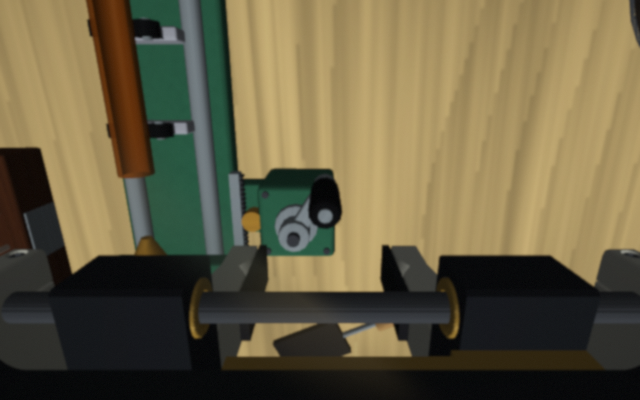

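View pics/d4.png

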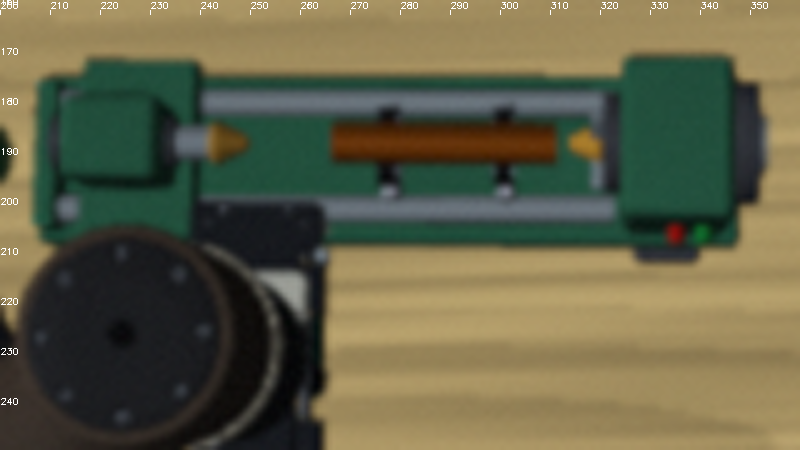

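The tube lies free on the rests between both cones. The sleeve top is at (325,215) in the wrist view.

```bash
python3 - <<'E'
from h import *
np.set_printoptions(precision=4,suppress=True)
crop("w9",250,160,360,260,6,"d5")
a=load("w9");print(onz(a,(325.5,215),.199),onz(a,(293,240),.134))
E
```

```text
[0.4574 0.1945 0.199 ] [0.4885 0.2411 0.134 ]
```

View pics/d5.png

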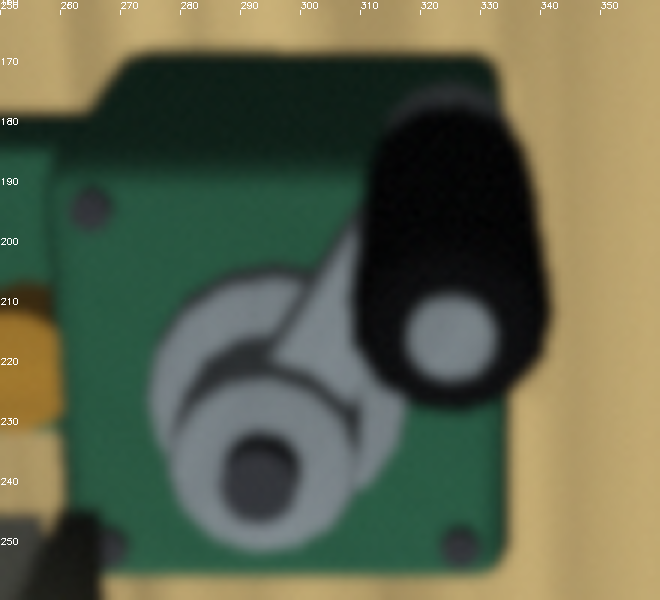

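>>> apply_moves:
  plan:
    - [90,[0,0,0.6],0]
    - [90,[0,0,0.6],0]
    - [90,[0,0,0.6],0]
    - [90,[0,0,0.4],0]
    - [90,[0,0,0.1],0]
    - [90,[0,0,0],0]
    - [90,[0,0,0],0]
  squeeze: 35

```text
time_s: 18.77
tcp_pos: [0.4589, 0.1947, 0.1575]
eef_rot: [179.9, 0.1, 178.2]
contact_force: [0.2, -0.1, 0.6]
gripper_width: 0.0567
```

>>> apply_moves:
  plan:
    - [130,[0,0,0],0]
    - [160,[0,0,0],0]
    - [180,[0,0,0],0]
    - [220,[0,0,0],0]
    - [220,[0,0,0],0]

```text
time_s: 19.4
tcp_pos: [0.458, 0.1944, 0.1567]
eef_rot: [-180.0, -0.0, 178.2]
contact_force: [-2.2, 0.8, 3.0]
gripper_width: 0.0245
```

```bash
python3 - <<'E'
from h import *
for i in range(1):
    s=get_state(); print(s['tcp_pos'],s['eef_rot'],s['contact_force'],s['gripper_width'])
c=wcam();save(c,"w10")
# plan rows: commanded displacements for circle from a0, step deg
yaw=np.radians(s['eef_rot'][2]);xt=np.array([np.cos(yaw),np.sin(yaw)]);yt=np.array([np.sin(yaw),-np.cos(yaw)])
a0=np.arctan2(-(.195-.2405),.458-.4886);print(a0)
for st in (15,):
  a=a0
  for k in range(24):
    b=a+np.radians(st);d=.055*np.array([np.cos(b)-np.cos(a),-np.sin(b)+np.sin(a)])/.05
    print(k,round(np.degrees(a)),"%.2f %.2f"%(d@xt,d@yt));a=b
E
```

```text
[0.45800939 0.19437509 0.15667204] [-1.79996609e+02 -2.40704707e-02  1.78173866e+02] [-2.24107168  0.835777    3.03548866] 0.024457640147978046
2.1628454434103634
0 124 0.22 0.18
1 139 0.17 0.23
2 154 0.10 0.27
3 169 0.03 0.29
4 184 -0.05 0.28
5 199 -0.12 0.26
6 214 -0.18 0.22
7 229 -0.23 0.17
8 244 -0.27 0.10
9 259 -0.29 0.03
10 274 -0.28 -0.05
11 289 -0.26 -0.12
12 304 -0.22 -0.18
13 319 -0.17 -0.23
14 334 -0.10 -0.27
15 349 -0.03 -0.29
16 364 0.05 -0.28
17 379 0.12 -0.26
18 394 0.18 -0.22
19 409 0.23 -0.17
20 424 0.27 -0.10
21 439 0.29 -0.03
22 454 0.28 0.05
23 469 0.26 0.12
```

View pics/w10.png

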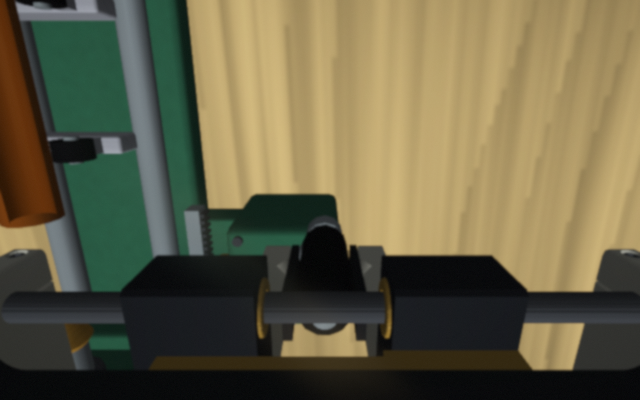

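>>> apply_moves:
  plan:
    - [220,[0.22,0.18,0],0]
    - [220,[0.17,0.23,0],0]
    - [220,[0.1,0.27,0],0]
    - [220,[0.03,0.29,0],0]

```text
time_s: 19.95
tcp_pos: [0.4333, 0.2419, 0.1566]
eef_rot: [-179.8, -0.0, 178.2]
contact_force: [2.6, -8.7, 3.4]
gripper_width: 0.0243
```

```bash
cat > st.py <<'E'
from h import *
np.set_printoptions(precision=4,suppress=True)
s=get_state();p=s['tcp_pos'];C=np.array([.4886,.2405]);d=p[:2]-C;a=np.arctan2(-d[1],d[0]);F=s['contact_force']
tg=np.array([-np.sin(a),-np.cos(a)]);rd=d/np.linalg.norm(d)
print(s['time_s'],p,"ang",np.degrees(a)%360,"rad",np.hypot(*d),"Fdrag",-F[:2]@tg,"Frad",F[:2]@rd,"Fz",F[2],s['gripper_width'])
E
python3 st.py
```

```text
19.95 [0.4333 0.2419 0.1566] ang 181.47447507714054 rad 0.0553160067442585 Fdrag 8.654438634628432 Frad -2.865849095783713 Fz 3.3941427228708263 0.02431891789023262
```

>>> apply_moves:
  plan:
    - [220,[-0.05,0.28,0],0]
    - [220,[-0.12,0.26,0],0]
    - [220,[-0.18,0.22,0],0]
    - [220,[-0.23,0.17,0],0]
    - [220,[-0.27,0.1,0],0]
    - [220,[-0.29,0.03,0],0]
    - [220,[-0.28,-0.05,0],0]
    - [220,[-0.26,-0.12,0],0]

```text
time_s: 20.95
tcp_pos: [0.5187, 0.2862, 0.1566]
eef_rot: [180.0, -0.1, 178.2]
contact_force: [-8.9, 2.2, 5.7]
gripper_width: 0.0247
```

```bash
python3 st.py
```

```text
20.95 [0.5187 0.2862 0.1566] ang 303.3745514340493 rad 0.054757665288970234 Fdrag 8.621734107305143 Frad -3.000809484178743 Fz 5.692939073052574 0.024663713072081792
```

Drag is steady at 8.6 N and the radial forces are small, so I'll continue.

>>> apply_moves:
  plan:
    - [220,[-0.22,-0.18,0],0]
    - [220,[-0.17,-0.23,0],0]
    - [220,[-0.1,-0.27,0],0]
    - [220,[-0.03,-0.29,0],0]
    - [220,[0.05,-0.28,0],0]
    - [220,[0.12,-0.26,0],0]
    - [220,[0.18,-0.22,0],0]
    - [220,[0.23,-0.17,0],0]
    - [220,[0.27,-0.1,0],0]
    - [220,[0.29,-0.03,0],0]
    - [220,[0.28,0.05,0],0]
    - [220,[0.26,0.12,0],0]

```text
time_s: 22.45
tcp_pos: [0.4591, 0.1937, 0.1567]
eef_rot: [-179.9, 0.1, 178.2]
contact_force: [7.0, -2.8, -2.7]
gripper_width: 0.025
```

```bash
python3 st.py; python3 - <<'E'
from h import *
save(viewer.capture("top"),"top4");crop("top4",200,160,360,250,5,"e1")
E
```

```text
22.45 [0.4591 0.1937 0.1567] ang 122.24405064436309 rad 0.05537200943968153 Fdrag 7.470297125729659 Frad -1.3549137049980162 Fz -2.6808130083333133 0.024985054171145212
```

View pics/e1.png

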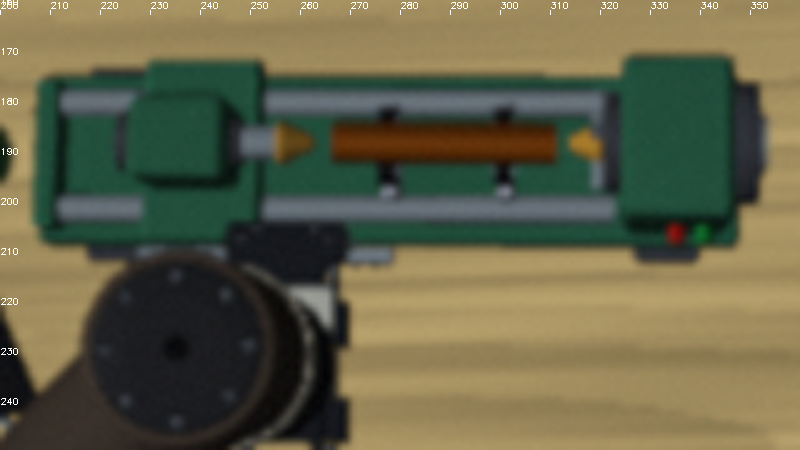

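>>> apply_moves:
  plan:
    - [220,[0.22,0.18,0],0]
    - [220,[0.17,0.23,0],0]
    - [220,[0.1,0.27,0],0]
    - [220,[0.03,0.29,0],0]
    - [220,[-0.05,0.28,0],0]
    - [220,[-0.12,0.26,0],0]
    - [220,[-0.18,0.22,0],0]
    - [220,[-0.23,0.17,0],0]
    - [220,[-0.27,0.1,0],0]
    - [220,[-0.29,0.03,0],0]
    - [220,[-0.28,-0.05,0],0]
    - [220,[-0.26,-0.12,0],0]

```text
time_s: 24.0
tcp_pos: [0.5188, 0.2862, 0.1566]
eef_rot: [180.0, -0.1, 178.2]
contact_force: [-8.3, 1.3, 6.7]
gripper_width: 0.0244
```

```bash
python3 st.py; python3 - <<'E'
from h import *
save(viewer.capture("top"),"top5");crop("top5",200,160,360,250,5,"e2")
E
```

```text
24.0 [0.5188 0.2862 0.1566] ang 303.4110796054861 rad 0.0547663469353788 Fdrag 7.655746625985513 Frad -3.5238405488111932 Fz 6.736838751533239 0.024404916017159627
```

View pics/e2.png

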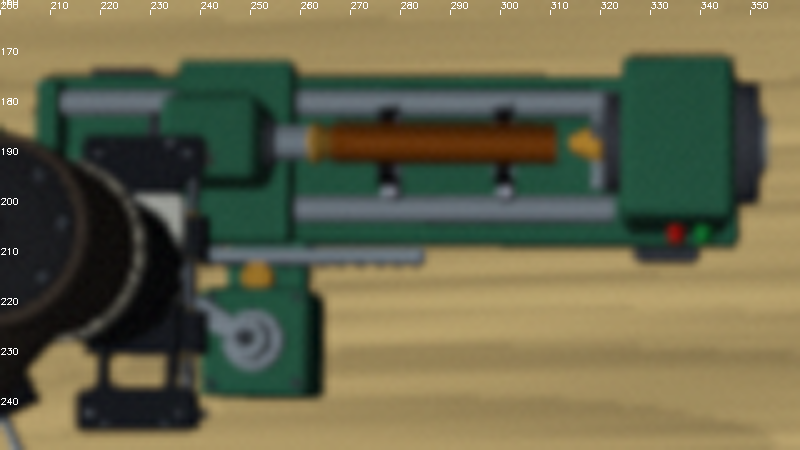

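>>> apply_moves:
  plan:
    - [220,[-0.22,-0.18,0],0]
    - [220,[-0.17,-0.23,0],0]
    - [220,[-0.1,-0.27,0],0]
    - [220,[-0.03,-0.29,0],0]
    - [220,[0.05,-0.28,0],0]
    - [220,[0.12,-0.26,0],0]

```text
time_s: 24.8
tcp_pos: [0.5356, 0.2117, 0.1567]
eef_rot: [179.8, 0.2, 178.2]
contact_force: [-0.7, 9.9, -1.0]
gripper_width: 0.0245
```

```bash
python3 st.py; python3 - <<'E'
from h import *
save(viewer.capture("top"),"top6");crop("top6",200,160,360,250,5,"e3")
E
```

```text
24.8 [0.5356 0.2117 0.1567] ang 31.52337075745923 rad 0.05513458312760484 Fdrag 8.045047665064653 Frad -5.76526790377867 Fz -1.0448073251979288 0.024516168538655948
```

View pics/e3.png

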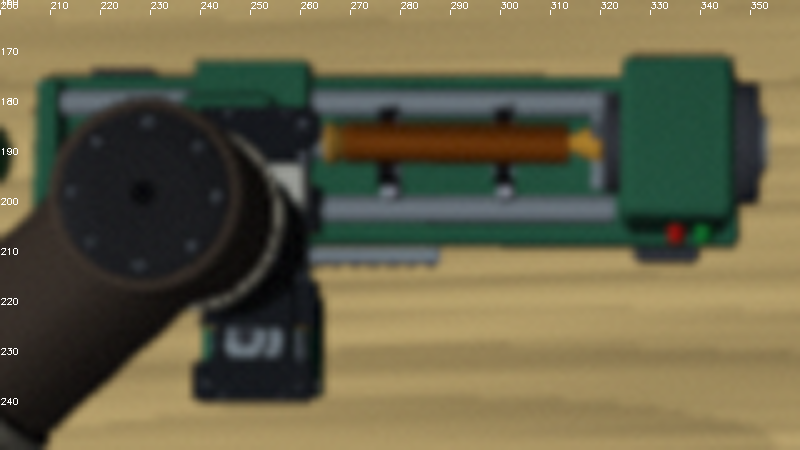

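>>> apply_moves:
  plan:
    - [220,[0.18,-0.22,0],0]
    - [220,[0.23,-0.17,0],0]
    - [220,[0.27,-0.1,0],0]

```text
time_s: 25.22
tcp_pos: [0.5015, 0.1867, 0.1567]
eef_rot: [179.9, 0.2, 178.2]
contact_force: [7.3, 2.9, -5.2]
gripper_width: 0.0245
```

```bash
python3 st.py; python3 - <<'E'
from h import *
s=get_state()
yaw=np.radians(178.2);xt=np.array([np.cos(yaw),np.sin(yaw)]);yt=np.array([np.sin(yaw),-np.cos(yaw)])
a=np.radians(439-360)
for k in range(12):
    b=a+np.radians(5);d=.055*np.array([np.cos(b)-np.cos(a),-np.sin(b)+np.sin(a)])/.05
    print(k,round(np.degrees(a)),"%.3f %.3f"%(d@xt,d@yt));a=b
E
```

```text
25.225 [0.5015 0.1867 0.1567] ang 76.55323766433577 rad 0.05527195544312402 Fdrag 7.766948857072168 Frad -1.1387144776914584 Fz -5.205333690413731 0.0245000058368361
0 79 0.094 -0.017
1 84 0.096 -0.009
2 89 0.096 -0.001
3 94 0.096 0.008
4 99 0.095 0.016
5 104 0.093 0.024
6 109 0.090 0.032
7 114 0.087 0.040
8 119 0.083 0.048
9 124 0.079 0.055
10 129 0.074 0.061
11 134 0.068 0.067
```

>>> apply_moves:
  plan:
    - [220,[0.094,-0.017,0],0]
    - [220,[0.096,-0.009,0],0]
    - [220,[0.096,0,0],0]

```text
time_s: 25.6
tcp_pos: [0.4868, 0.1853, 0.1568]
eef_rot: [-180.0, 0.1, 178.2]
contact_force: [8.2, -1.7, -4.5]
gripper_width: 0.0242
```

```bash
python3 st.py
```

```text
25.6 [0.4868 0.1853 0.1568] ang 91.8340039343772 rad 0.05519347642679231 Fdrag 8.268419320284481 Frad 1.4433578181821396 Fz -4.471263973455451 0.024193912253485862
```

>>> apply_moves:
  plan:
    - [220,[0.096,0.008,0],0]

```text
time_s: 25.72
tcp_pos: [0.4819, 0.1856, 0.1567]
eef_rot: [-180.0, 0.1, 178.2]
contact_force: [7.4, -3.4, -3.9]
gripper_width: 0.0245
```

```bash
python3 st.py
```

```text
25.725 [0.4819 0.1856 0.1567] ang 96.91421706774501 rad 0.05526897607827252 Fdrag 7.7839388505145415 Frad 2.431614167872367 Fz -3.893069085208255 0.02445861625106446
```

>>> apply_moves:
  plan:
    - [220,[0.095,0.016,0],0]

```text
time_s: 25.85
tcp_pos: [0.4771, 0.1865, 0.1568]
eef_rot: [-180.0, 0.1, 178.2]
contact_force: [7.2, -4.0, -2.8]
gripper_width: 0.0245
```

```bash
python3 st.py;  python3 - <<'E'
from h import *
save(viewer.capture("top"),"top7");crop("top7",200,160,360,250,5,"e4")
E
```

```text
25.85 [0.4771 0.1865 0.1568] ang 101.97148796221626 rad 0.05523799670801793 Fdrag 7.849660820208124 Frad 2.463383087402253 Fz -2.7908353026767307 0.024471273856668817
```

View pics/e4.png

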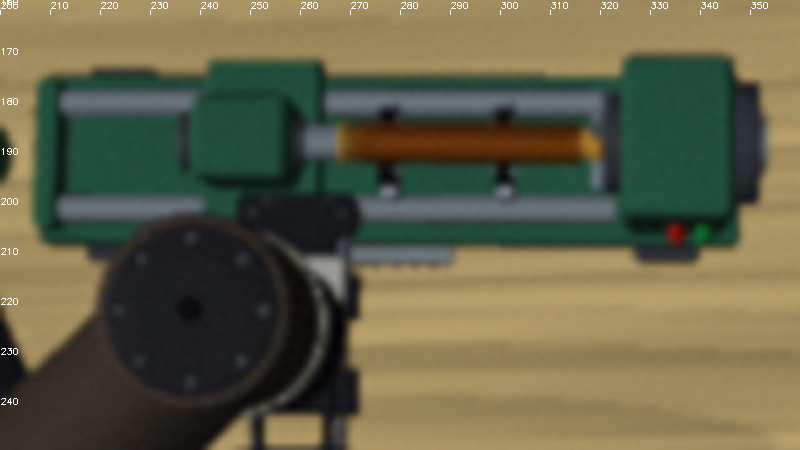

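>>> apply_moves:
  plan:
    - [220,[0.093,0.024,0],0]

```text
time_s: 26.02
tcp_pos: [0.4725, 0.1877, 0.1567]
eef_rot: [-179.9, 0.1, 178.2]
contact_force: [7.2, -3.5, -2.5]
gripper_width: 0.0244
```

```bash
python3 st.py
```

```text
26.025 [0.4725 0.1877 0.1567] ang 106.94368614948596 rad 0.05524681304549733 Fdrag 7.933450941029484 Frad 1.2310537374892465 Fz -2.5460004578915436 0.02436158789145718
```

>>> apply_moves:
  plan:
    - [220,[0.09,0.032,0],0]

```text
time_s: 26.15
tcp_pos: [0.4679, 0.1893, 0.1567]
eef_rot: [-179.9, 0.1, 178.2]
contact_force: [6.2, -4.1, -2.7]
gripper_width: 0.0243
```

```bash
python3 st.py
```

```text
26.15 [0.4679 0.1893 0.1567] ang 112.02989735028986 rad 0.055278567543806695 Fdrag 7.319877626431516 Frad 1.4452076314366253 Fz -2.6876269634893166 0.02433155788054465
```

>>> apply_moves:
  plan:
    - [220,[0.087,0.04,0],0]

```text
time_s: 26.28
tcp_pos: [0.4634, 0.1913, 0.1567]
eef_rot: [-179.9, 0.1, 178.2]
contact_force: [6.5, -5.2, -1.4]
gripper_width: 0.0248
```

```bash
python3 st.py
```

```text
26.275 [0.4634 0.1913 0.1567] ang 117.06603922766867 rad 0.05529712817316137 Fdrag 8.132959258035585 Frad 1.6279437776342445 Fz -1.4299990903940396 0.02480479097057356
```

>>> apply_moves:
  plan:
    - [220,[0.083,0.048,0],0]

```text
time_s: 26.4
tcp_pos: [0.4592, 0.1936, 0.1567]
eef_rot: [-179.9, 0.1, 178.2]
contact_force: [6.2, -6.1, -0.0]
gripper_width: 0.0246
```

```bash
python3 st.py
```

```text
26.4 [0.4592 0.1936 0.1567] ang 122.06863300613901 rad 0.05529402341626648 Fdrag 8.532555384181784 Frad 1.8997384979501906 Fz -0.030271644234102002 0.024620057908069794
```

>>> apply_moves:
  plan:
    - [220,[0.079,0.055,0],0]

```text
time_s: 26.52
tcp_pos: [0.4553, 0.1964, 0.1567]
eef_rot: [-179.9, 0.1, 178.2]
contact_force: [6.1, -6.2, -0.1]
gripper_width: 0.0244
```

```bash
python3 st.py
```

```text
26.525 [0.4553 0.1964 0.1567] ang 127.05864181230825 rad 0.05531251568883819 Fdrag 8.599316320869587 Frad 1.29681861159506 Fz -0.06942260603455391 0.02439548801825665
```

```bash
python3 - <<'E'
from h import *
F=[]
for i in range(4):
    save(viewer.capture("top"),"top8"); s=get_state();F.append(s['contact_force'])
print(np.array(F))
save(wcam(),"w11")
a=cv2.imread("pics/top7.png");b=cv2.imread("pics/top8.png")
k=np.vstack([cv2.resize(x[178:200,250:350],None,fx=8,fy=8,interpolation=cv2.INTER_CUBIC) for x in(a,b)]);cv2.imwrite("pics/e5.png",k)
E
python3 st.py
```

```text
[[ 5.00031981 -4.96636263  0.65126744]
 [ 3.35774534 -4.88732265  1.3762749 ]
 [ 2.61019396 -3.73187433  0.29496762]
 [ 3.08382133 -4.75242119  0.6745552 ]]
26.775 [0.455  0.1966 0.1567] ang 127.46403039656761 rad 0.05529750014679002 Fdrag 4.735152381909847 Frad 1.9049923458223865 Fz 1.6528073559548868 0.02428166694575605
```

View pics/e5.png

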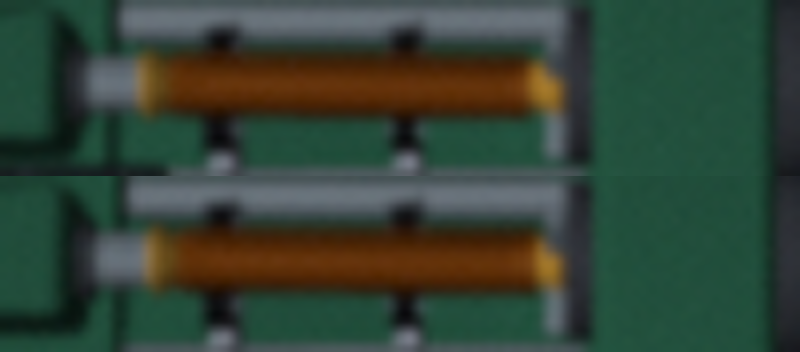

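View pics/w11.png

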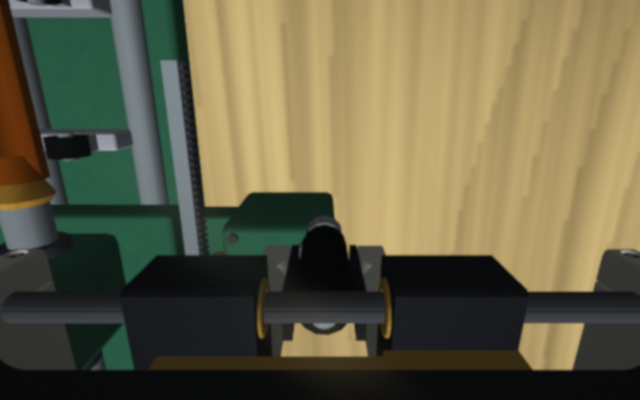

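>>> apply_moves:
  plan:
    - [220,[0.074,0.061,0],0]

```text
time_s: 26.9
tcp_pos: [0.4517, 0.1993, 0.1567]
eef_rot: [-179.9, 0.0, 178.2]
contact_force: [5.6, -6.0, -1.0]
gripper_width: 0.0244
```

```bash
python3 st.py
```

```text
26.9 [0.4517 0.1993 0.1567] ang 131.88671052195085 rad 0.05529947951855646 Fdrag 8.1476261748532 Frad 0.7478200560202185 Fz -1.0076544609953062 0.024444451021235786
```

>>> apply_moves:
  plan:
    - [220,[0.068,0.067,0],0]

```text
time_s: 27.02
tcp_pos: [0.4482, 0.2027, 0.1567]
eef_rot: [-179.8, 0.0, 178.2]
contact_force: [5.7, -6.1, -0.4]
gripper_width: 0.0247
```

```bash
python3 st.py; python3 - <<'E'
from h import *
yaw=np.radians(178.2);xt=np.array([np.cos(yaw),np.sin(yaw)]);yt=np.array([np.sin(yaw),-np.cos(yaw)])
a=np.radians(139)
for k in range(12):
    b=a+np.radians(5);d=.055*np.array([np.cos(b)-np.cos(a),-np.sin(b)+np.sin(a)])/.05
    print(k,round(np.degrees(a)),"%.3f %.3f"%(d@xt,d@yt));a=b
E
```

```text
27.025 [0.4482 0.2027 0.1567] ang 136.8555622359416 rad 0.05534598496312442 Fdrag 8.348654931052847 Frad 0.03055313235679459 Fz -0.3833781405856216 0.02468279404152544
0 139 0.062 0.073
1 144 0.055 0.078
2 149 0.048 0.083
3 154 0.041 0.087
4 159 0.033 0.090
5 164 0.025 0.093
6 169 0.017 0.094
7 174 0.009 0.096
8 179 0.001 0.096
9 184 -0.008 0.096
10 189 -0.016 0.095
11 194 -0.024 0.093
```

>>> apply_moves:
  plan:
    - [220,[0.062,0.073,0],0]

```text
time_s: 27.15
tcp_pos: [0.4452, 0.2062, 0.1567]
eef_rot: [-179.8, 0.0, 178.2]
contact_force: [5.6, -8.9, 0.6]
gripper_width: 0.0244
```

```bash
python3 st.py
```

```text
27.15 [0.4452 0.2062 0.1567] ang 141.66817144924482 rad 0.055337326012324786 Fdrag 10.464902481387076 Frad 1.184065085784568 Fz 0.5751755814280506 0.02442310540539369
```

>>> apply_moves:
  plan:
    - [220,[0.055,0.078,0],0]

```text
time_s: 27.28
tcp_pos: [0.4425, 0.2099, 0.1567]
eef_rot: [-179.8, 0.0, 178.2]
contact_force: [5.9, -9.8, 0.6]
gripper_width: 0.0246
```

```bash
python3 st.py
```

```text
27.275 [0.4425 0.2099 0.1567] ang 146.37102517043783 rad 0.055332588112187574 Fdrag 11.429545777929942 Frad 0.5161093384454721 Fz 0.6406428097564807 0.02460464883268071
```

>>> apply_moves:
  plan:
    - [220,[0.012,0.022,0],0]

```text
time_s: 27.4
tcp_pos: [0.4419, 0.2108, 0.1567]
eef_rot: [-179.8, 0.0, 178.2]
contact_force: [6.3, -10.5, 2.0]
gripper_width: 0.0242
```

```bash
python3 st.py
```

```text
27.4 [0.4419 0.2108 0.1567] ang 147.56547046272865 rad 0.05532452641100147 Fdrag 12.22230920163726 Frad 0.32153948777622066 Fz 1.953181408813823 0.02419320180155271
```

>>> apply_moves:
  plan:
    - [220,[0,0,0],0]
    - [220,[0,0,0],0]

```text
time_s: 27.65
tcp_pos: [0.4419, 0.2108, 0.1567]
eef_rot: [-179.8, 0.0, 178.2]
contact_force: [4.6, -10.0, 1.6]
gripper_width: 0.0245
```

```bash
python3 st.py
```

```text
27.65 [0.4419 0.2108 0.1567] ang 147.581576077659 rad 0.05533022272183215 Fdrag 10.876330256497447 Frad 1.4805580802777527 Fz 1.623685748605543 0.024537331913146797
```

>>> apply_moves:
  plan:
    - [220,[-0.014,-0.025,0],0]
    - [220,[0,0,0],0]

```text
time_s: 27.9
tcp_pos: [0.442, 0.2107, 0.1566]
eef_rot: [-179.9, -0.0, 178.2]
contact_force: [0.5, -6.4, 4.6]
gripper_width: 0.0246
```

```bash
python3 st.py
```

```text
27.9 [0.442  0.2107 0.1566] ang 147.41953279171372 rad 0.05525760300092191 Fdrag 5.659431185572639 Frad 3.0435153478450987 Fz 4.566457210339955 0.024576838434054716
```

>>> apply_moves:
  plan:
    - [140,[0,0,0],0]
    - [110,[0,0,0],0]
    - [100,[0,0,0],0]
    - [90,[0,0,0],0]
    - [90,[0,0,0],0]

```text
time_s: 28.52
tcp_pos: [0.442, 0.2117, 0.1565]
eef_rot: [180.0, -0.0, 178.2]
contact_force: [-0.4, 0.9, 0.2]
gripper_width: 0.0564
```

```bash
python3 st.py; python3 - <<'E'
from h import *
save(wcam(),"w12")
E
```

```text
28.525 [0.442  0.2117 0.1565] ang 148.24231974388331 rad 0.054768007842842636 Fdrag -1.0426003031118298 Frad -0.11690488342369096 Fz 0.15448762592725312 0.0563520940584005
```

View pics/w12.png

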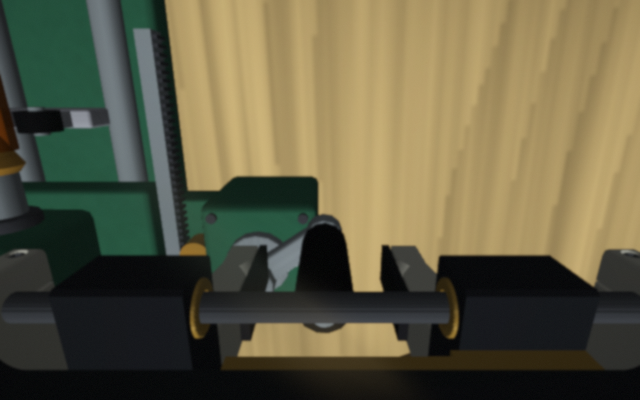

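Sleeve is free with both fingers clear. I'll lift straight up and check.

>>> apply_moves:
  plan:
    - [90,[0,0,-0.2],0]
    - [90,[0,0,-0.5],0]
    - [90,[0,0,-0.8],0]
    - [90,[0,0,-0.8],0]
    - [90,[0,0,-0.8],0]
    - [90,[0,0,-0.4],0]
    - [90,[0,0,0],0]
    - [90,[0,0,0],0]

```text
time_s: 29.58
tcp_pos: [0.4417, 0.2114, 0.3311]
eef_rot: [-180.0, -0.0, 178.2]
contact_force: [-0.4, 0.1, -0.3]
gripper_width: 0.0569
```

```bash
python3 - <<'E'
from h import *
np.set_printoptions(precision=4,suppress=True)
c=wcam();save(c,"w13");s=get_state();print(s['time_s'],s['tcp_pos'],s['contact_force'])
save(viewer.capture("top"),"top9");save(viewer.capture("scene"),"scene9")
crop("top9",200,150,460,260,3,"f1");crop("w13",250,140,370,260,5,"f2")
E
```

```text
29.625 [0.4416 0.2113 0.3308] [-0.2156 -0.4223 -0.7002]
```

View pics/w13.png

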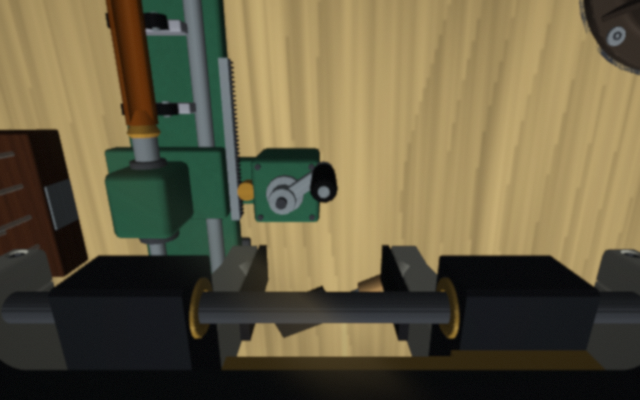

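View pics/f1.png

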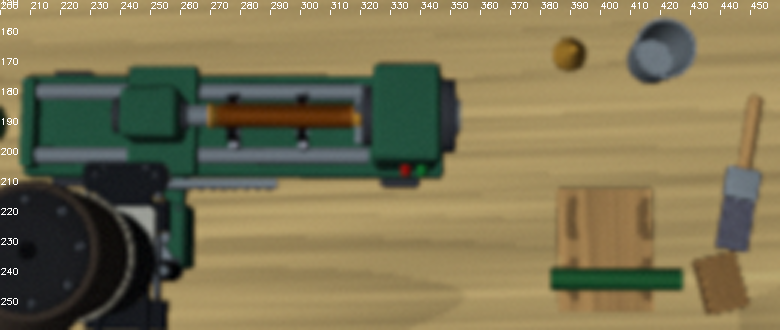

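View pics/scene9.png

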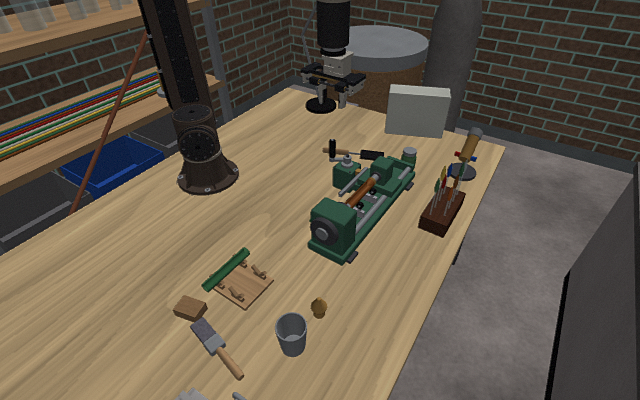

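View pics/f2.png

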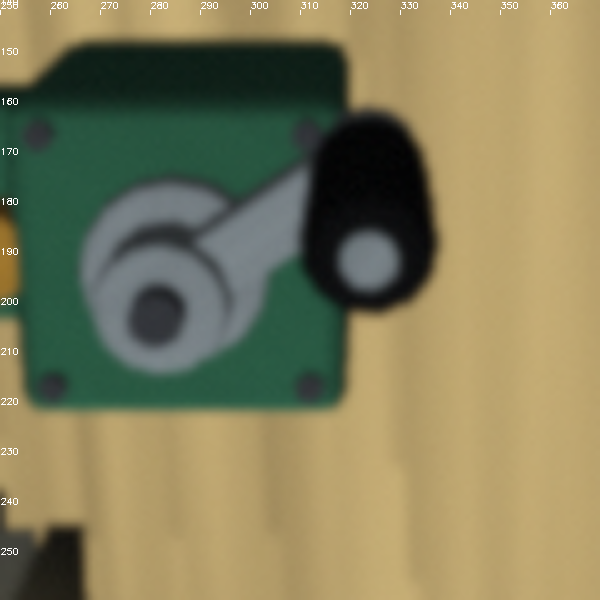

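```bash
python3 - <<'E'
from h import *
a=load("w13");p=onz(a,(250+369/5-.4,140+261/5-.4),.199);q=onz(a,(250+157/5-.4,140+316/5-.4),.134);d=p-q
print(p,q,np.degrees(np.arctan2(-d[1],d[0])),np.hypot(*d[:2]))
from plant import close_job
print(close_job())
E
```

```text
[0.44219912 0.21136953 0.199     ] [0.48850489 0.24046853 0.134     ] 147.854346122203 0.05468980999054429
the job is handed in; nothing more can be done
None
```

I laid the amber tube on both roller rests, let go, and wound the crank clockwise by its sleeve for about two turns. I then let go of the crank and handed the job in at about 29.6 s. No verdict is reported, and the clamp force below is estimated from the sleeve drag, not measured directly.

- **Stiffness:** drag at the sleeve was steady at about 8 N. Over the last three steps it rose to 10.5, 11.4 and then 12.2 N. That is roughly 25–30 N between the cones, inside the 10–50 N limits.
- **Crank left in place:** after I let go, the wrist picture put the crank at 147.9°. It stood at 147.4–147.6° while I held it, so it did not slip back. Nothing was touching the gripper.
- **Tube and bench:** the last pictures show the tube in line between both cones. The other things on the bench look unmoved by eye; I did not measure them again. My crops did not show the paddle and frit jar at full size.
- **Disagreements:** my estimate from the pictures put the stiff point about 20° of crank (2–3 mm of carriage travel) earlier than the force showed. I went by the force.

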